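# Lock a printed display tower together with quarter-turn bayonets

### The job

Rebuild the display tower: set the white lattice segment on the black plinth and lock its quarter-turn bayonet fully home, so that it drops flush onto the plinth; then set the orange roof piece on the segment and lock it fully home the same way. Leave the other prints, the scraper, the spool and the glue bottle where they are, and let go of the finished tower.

Things in the scene. Friction and masses are not known exactly. Their poses are not given: they have to be found in the camera images.
- plinth: Fixed round black plinth, 110 mm diameter, 25 mm high; origin at the centre of its underside, z up. A thin white line on its top, 40 to 52 mm from the centre, marks its +x axis. On its centre stands a fixed yellow bayonet stub with an orange lug bar.
- plinth_top (a point): Centre of the plinth's top, axes as the plinth's. The stub here is 29 mm wide, 12 mm high; its lug bar (43 long, 8 wide) spans 11.5 to 16.5 mm above this point. The bar's direction is NOT in the readings: it lies up to 0.4 rad either way of the plinth's x axis, differently each time. See it, or feel for it: rest the segment on it with a light push (3 to 6 N) and turn until it sinks.
- segment: White square lattice segment, 56 x 56 mm, 70 mm high, 0.11 to 0.23 kg, standing loose on the table. Origin at the centre of its underside, z up, sides along its x and y. Grip it by opposite flat sides, anywhere 21 to 70 mm above the underside. Its underside is a bayonet socket, its top carries a stub.
- segment_top (a point): Centre of the segment's top, 70 mm above its origin, same axes. A stub like the plinth's stands here, top of its lug bar 16.5 mm higher; here the bar lies along the segment's x axis.
- segment_socket (a point): Mouth of the socket, at the segment's origin, same axes: a 34 mm round hole and two entry slots, 13 mm wide, along the x axis. Not in the slots, the underside stays 16.5 mm above the surface that carries the stub. With the slots over the bar (within some 0.1 rad and 2 mm; either way round) it sinks until 3.5 mm above that surface.
- segment_lock (a point): Locking channel inside, 13 mm above the segment's origin, same axes. Once sunk, the piece turns only clockwise seen from above. After about a quarter turn (1.45 to 1.7 rad) it meets an end stop with the bar under pockets along its y axis: there it drops the last 3.5 mm, flush on the surface below (a light push helps), and is locked.
- finial: Orange roof piece, 0.08 to 0.17 kg, standing loose on the table. Lowest 21 mm: a 56 mm square with the same socket as the segment's (slots along x, pockets along y, same depths and turn). Above it a 44 mm square neck from 21 to 58 mm: grip it by the neck's flat sides. Then a stepped pyramid up to 82 mm. Origin at the centre of its underside, z up, sides along x and y.
- spool: Bystander: green filament spool lying flat, 160 mm diameter, 56 mm high; origin at its underside's centre.
- wireball: Bystander: white wire ball print about 56 mm wide, 58 mm high; origin under its centre.
- cube: Bystander: small white lattice cube, 36 mm; origin under its centre. It has no socket.
- vase: Bystander: blue printed cup, 64 mm wide, 85 mm high; origin under its centre.
- scraper: Bystander: scraper lying on the table, origin where the handle meets the blade: wooden handle 140 mm long to its -x, steel blade to its +x.
- glue: Bystander: white glue bottle, 56 mm diameter, 130 mm high; origin under its centre.
Things that resemble listed ones, but are neither listed nor needed, are in the scene too. Of the things that look like the finial, take the one that is farthest to the robot's right at the start.

How it is judged:
By the outcome, as a careful person would: the job done as asked, in the order asked, and still so for the second after the job is handed in, with the robot touching nothing.
It also fails if it takes over 72 s, if anything falls off the work surface, if the arm or the gripper's body presses on something with over 40 N, if the wrist force passes 120 N, or if a joint passes its speed limit or range.

### The arm

A 6-joint arm with a two-finger parallel gripper is mounted at the origin on the work surface. World frame = base frame: x ahead of the robot, y to its left, z up, the work surface at z = 0. Lengths are in mm, angles in rad, forces in N, time in s.
With the tool pointing down it reaches from about 275 to 1000 mm from the base axis. Payload 8.4 kg.
Tool frame: the origin (TCP) lies on the centre line of the jaws, within the pads' length; the fingertips stand 17 mm ahead of it and the grasp point (between the pads) lies 2 mm behind it (r.tcp_to_tips is the z of the fingertips in the tool frame, in mm); z points along the fingers, y is the direction in which the jaws open and shut (so a half turn about z gives the same grasp; the last joint's range is limited). The gripper opens to 85 mm and grips with 20 to 120 N. Pads are 22 mm wide; open, the fingers measure 114 mm over their backs; the gripper's body (76 mm by 85 mm) begins 54 mm behind the grasp point. The pads swing forward as they close: fully open they stand 13 mm farther back than shut.
Start: joints at [1.272, 0.353, 1.633, -0, 1.155, -0.002], TCP at [182.787, 597.676, 248.281] pointing down, gripper open.
Joint ranges: [-2.63, 2.63], [-0.92, 2.1], [0.06, 2.66], [-1.3, 4.44], [0, 2.69], [-3.02, 3.02]. Speed limits (rad/s): [2.22, 2.22, 2.79, 3.14, 3.14, 3.14].

### API

Orientations are given as [roll, pitch, yaw] about the fixed x, y, z axes, in that order (R = Rz(yaw) Ry(pitch) Rx(roll)).
In Python, from rig import r, cams, job gives the robot as it stands.
- The arm moves only by the tool drive_tool, never from a script. Its argument "deltas" is a list of rows, each a list of 4 numbers: the shift along the tool's x, y, z in cm, then the turn about the tool's z in rad. In form: [[x, y, z, roll], ...]. A call has 1 to 12 rows; each row shifts and turns the commanded pose from where the row before left it, along the tool's axes as they then stand; what a row does not reach is not made up. A row lasts 1/12 s, in which the tool goes at most 41.7 mm and 7.16 degrees, less where a joint would pass 70% of its speed; a pose out of reach is approached as far as the arm can. A call with a gripper value outside its range is refused whole. "jaw" is the closure, from 0 (fully open) to 1 (shut), set as the call begins (left out, the last holds). The fingers move at their own pace and stop on an object; "force" is the grip in N (left out, the last holds). Time passes only in rows, so rows that do not move let the fingers close. It gives the time, the measured TCP pose, the force and the opening at its end, in the units of the state.
- r.sense(): the state, without advancing time (a new reading comes with each control period).
- cams.grab_frame(name): name is "side" or "top"; returns (picture, depth): 400x640x3 uint8, red, green, blue; 400x640 float32, mm along the optical axis (not along the pixel's ray), 0 where there is no reading.
- cams.camera_params(name): a dict with "fx", "fy", "cx", "cy" (pixels), "k1" (the pictures are not rectified: a ray, as slopes to the right and down, at radius r is drawn at 1 + k1 r^2 times it, then the intrinsics apply), "R" (3x3) and "t" (3): a world point X has camera coordinates R X + t. Camera axes: x right, y down, z forward; pixel columns grow to the right and rows downward; lengths in mm; the calibration is good to about 2 mm. A picture is of the moment at which its call begins. camera_params takes no time and is no camera call.
- job.sign_off(): hands the job in, once; it reports no verdict.
The state is a dict: "clock": time; "qpos": joint angles; "qvel": joint speeds; "joint_efforts": joint torques, N m; "eef_pos": TCP position; "tcp_rot": TCP orientation; "contact_force": force on the tool from outside, world axes, zero at the start; "wrist_torque": the same for the moment, N m; "opening": opening from 0.0 (shut) to 1.0 (fully open).
Only numpy, scipy, OpenCV 4.12 (cv2) and the standard library are available. Lean on these libraries where they do the work, as an engineer would, in place of code of your own. Each camera call takes 0.05 s, during which the arm holds its last target. There are 200 camera calls.

## Working session

There is one attempt and no reset: what is moved stays moved. The work goes in short steps, Python scripts to look and compute and a tool call to move; the robot and the scene stay as the last step left them, time stands still between calls to the robot, and variables do not carry over. Pictures are saved under pics/ and viewed, about 8 in all and at most 12, crops included, and the job is handed in when it is done.

Besides the shell and the picture viewer there is one more tool, called after ">>>" as name(argument=value, ...), one argument or row to a line, values as JSON. drive_tool: Moves the arm, as the interface text tells. Its arguments: {"type":"object","properties":{"deltas":{"type":"array"},"jaw":{"type":"number"},"force":{"type":"number"}},"required":["deltas"]}

```bash
ls; mkdir -p pics
cat > h.py <<'E'
import numpy as np,cv2
from rig import r,cams,job
def ray(n,uv):
    p=cams.camera_params(n);R=np.array(p["R"]);t=np.array(p["t"])
    K=np.array([[p["fx"],0,p["cx"]],[0,p["fy"],p["cy"]],[0,0,1.]])
    q=cv2.undistortPoints(np.array(uv,float).reshape(-1,1,2),K,np.array([p["k1"],0,0,0]))[:,0]
    return -R.T@t,np.c_[q,np.ones(len(q))],R,t
def onplane(n,uv,z):
    c,d,R,t=ray(n,uv);d=d@R
    return c+d*((z-c[2])/d[:,2])[:,None]
def cloud(n,D):
    v,u=np.mgrid[:400,:640];c,d,R,t=ray(n,np.c_[u.ravel(),v.ravel()])
    P=(d*D.ravel()[:,None]-t)@R
    P[D.ravel()==0]=np.nan
    return P.reshape(400,640,3)
E
python3 - <<'E'
from h import *
for n in("side","top"):
    im,D=cams.grab_frame(n);np.savez(f"{n}0.npz",im=im,D=D)
    cv2.imwrite(f"pics/{n}0.png",im[:,:,::-1])
    p=cams.camera_params(n);print(n,p,-np.array(p["R"]).T@p["t"])
print(r.sense())
E
```

```text
pics
side {'fx': 411.6547344950995, 'fy': 411.6547344950995, 'cx': 313.13867639940565, 'cy': 206.29319044687588, 'k1': -0.02458853342441461, 'R': array([[ 0.97467626, -0.2226816 ,  0.02047173],
       [-0.10854447, -0.5511557 , -0.82731221],
       [ 0.19551032,  0.80413947, -0.56136924]]), 't': array([-509.18565598,  112.38050892,  964.91950674])} [ 319.83772914 -827.37698566  645.07380675]
top {'fx': 435.19432869827386, 'fy': 435.19432869827386, 'cx': 321.13425417595573, 'cy': 195.66125381694943, 'k1': 0.003984220512818645, 'R': array([[ 0.00694341, -0.99988353,  0.0135911 ],
       [-0.99743858, -0.00789275, -0.07109137],
       [ 0.07119036, -0.01306267, -0.99737721]]), 't': array([   4.94341216,  523.8245835 , 1434.9622281 ])} [ 420.29304506   27.82169578 1468.37084457]
{'clock': 0.1, 'qpos': array([ 1.27162227e+00,  3.53584264e-01,  1.63405932e+00,  7.36378903e-06,
        1.15518919e+00, -2.41051691e-03]), 'qvel': array([-0.00010667, -0.00046077, -0.00184781, -0.00087528,  0.00082401,
        0.00042788]), 'joint_efforts': array([-1.54131071e-04, -6.06358480e+01, -3.42820036e+01, -1.36390290e-04,
        3.92136208e-03, -4.81128984e-05]), 'eef_pos': array([182.65221227, 597.29382894, 247.63357077]), 'tcp_rot': array([-3.14035255e+00, -9.72253998e-06,  2.84482613e+00]), 'contact_force': array([-0.41317065,  0.48128241,  0.12260482]), 'wrist_torque': array([ 0.05205408,  0.01484769, -0.02569086]), 'opening': 1.001285181326857}
```

View pics/side0.png

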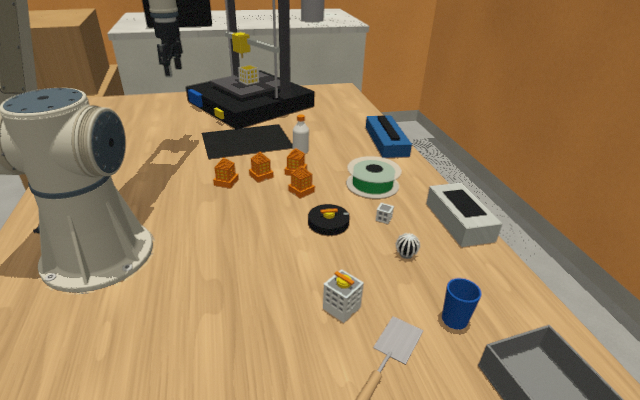

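View pics/top0.png

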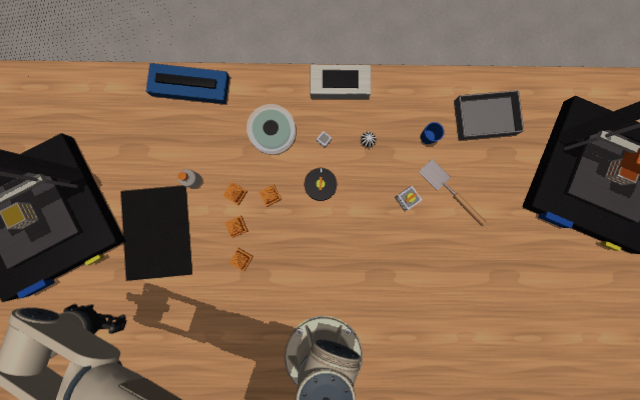

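The side view shows the plinth at (328,219), the segment at (343,295) and four orange roof pieces. In the top view the rightmost loose roof piece is at (270,195), the plinth at (320,184) and the segment at (408,198). The orange print at (629,165) is on a printer, so it isn't loose on the table.

Run:
```python
from h import *
for n in("top","side"):
    z=np.load(f"{n}0.npz");im,D=z["im"],z["D"];P=cloud(n,D)
    np.save(f"{n}P.npy",P)
    hsv=cv2.cvtColor(im,cv2.COLOR_RGB2HSV);H,S,V=[hsv[...,i].astype(int) for i in range(3)]
    Z=P[...,2]
    def show(name,c,R,zl,zh,m=None):
        q=(np.hypot(P[...,0]-c[0],P[...,1]-c[1])<R)&(Z>zl)&(Z<zh)
        if m is not None:q&=m
        pts=P[q]
        if len(pts)<4:print(n,name,len(pts));return
        (cx,cy),wh,a=cv2.minAreaRect(pts[:,:2].astype(np.float32))
        print(n,name,len(pts),"rect c",np.round([cx,cy],1),"wh",np.round(wh,1),"ang",round(a,1),"z",np.round(np.percentile(pts[:,2],[5,50,95]),1),"mean",pts.mean(0).round(1))
    for name,uv,zz in(("fin",(270,195),50),("plinth",(320,184),25),("seg",(408,198),70)):
        c=onplane("top",[uv],zz)[0]
        if n=="top":print(name,c.round(0))
        if name=="fin":
            show("fin all",c,50,5,95);show("fin base",c,50,12,30);show("fin neck",c,50,50,64);show("fin tip",c,50,66,95)
        if name=="plinth":
            show("plinth top",c,60,18,29);show("lugbar",c,50,30,50)
            show("yel",c,50,28,60,(S>120)&(H>=20)&(H<35)); show("org",c,50,28,60,(S>120)&(H<18)); show("line",c,70,15,35,(V>120)&(S<60))
        if name=="seg":
            show("seg all",c,50,5,95);show("seg top",c,50,64,75);show("yel",c,50,75,95,(S>120)&(H>=20)&(H<35)); show("org",c,50,75,95,(S>120)&(H<18))
t=cv2.imread("pics/top0.png");s=cv2.imread("pics/side0.png")
f=lambda i,u,v,w:cv2.resize(i[v-w:v+w,u-w:u+w],(260,260),interpolation=cv2.INTER_CUBIC)
cv2.imwrite("pics/c1.png",np.vstack([np.hstack([f(t,320,184,26),f(t,408,198,26),f(t,270,195,26)]),np.hstack([f(s,328,219,26),f(s,343,295,30),f(s,301,182,26)])]))
```

```text
fin [522. 176.  50.]
top fin all 348 rect c [523.3 175.5] wh [91.1 95.6] ang 10.4 z [ 5.7 60.  79.3] mean [522.2 175.7  45.5]
top fin base 83 rect c [525.  179.7] wh [55.9 56.5] ang 27.7 z [16.4 21.7 26.8] mean [519.3 171.3  21.6]
top fin neck 48 rect c [525.2 180.2] wh [44.4 43.6] ang 26.9 z [53.5 61.3 63.5] mean [523.9 182.3  60.5]
top fin tip 119 rect c [526.5 179.2] wh [39.2 38.5] ang 23.8 z [66.5 72.5 81.4] mean [525.6 179.2  73.2]
plinth [562.  13.  25.]
top plinth top 622 rect c [564.2  12.9] wh [104.6 106.8] ang 0.6 z [21.1 25.4 28.5] mean [562.6  12.1  25.2]
top lugbar 141 rect c [561.4  11. ] wh [91.3 88.3] ang 5.9 z [30.2 32.9 44.9] mean [566.   10.   35.5]
top yel 41 rect c [563.3  13.1] wh [23.5 26.5] ang 0.7 z [29.7 37.9 42.3] mean [563.2  12.1  37.1]
top org 26 rect c [564.1  13.1] wh [10.1 40.8] ang 85.1 z [30.1 42.4 48.1] mean [565.8  12.2  41.8]
top line 7 rect c [610.9  11.6] wh [9.6 3.4] ang 0.2 z [22.4 26.2 27.3] mean [610.1  11.4  25.2]
seg [ 515. -271.   70.]
top seg all 424 rect c [ 509.5 -267.2] wh [93.  83.9] ang 38.2 z [ 6.1 70.7 87.4] mean [ 515.  -270.9  
[... 1003 characters left out ...]
 [27.6 17. ] ang 2.5 z [29.2 34.5 38.6] mean [564.6   3.5  34.3]
side org 45 rect c [566.2  13. ] wh [42.  12.7] ang 2.7 z [38.  41.  42.9] mean [566.1  11.6  40.8]
side line 7 rect c [612.8  11.6] wh [10.2  4.1] ang 16.9 z [24.4 25.9 26.9] mean [612.5  11.3  25.8]
side seg all 1479 rect c [ 518.8 -277.7] wh [59.3 58.1] ang 34.5 z [11.2 57.2 85.1] mean [ 514.4 -289.3   52.1]
side seg top 469 rect c [ 519.2 -277.2] wh [58.1 57.4] ang 35.4 z [67.  70.1 72.4] mean [ 516.6 -283.6   69.9]
side yel 97 rect c [ 518.4 -280.1] wh [26.7 23.8] ang 11.4 z [76.1 81.2 85.2] mean [ 515.1 -282.    80.9]
side org 80 rect c [ 519.  -276.7] wh [ 9.8 42.7] ang 34.9 z [84.1 86.3 88.3] mean [ 518.2 -277.7   86.2]
```

View pics/c1.png

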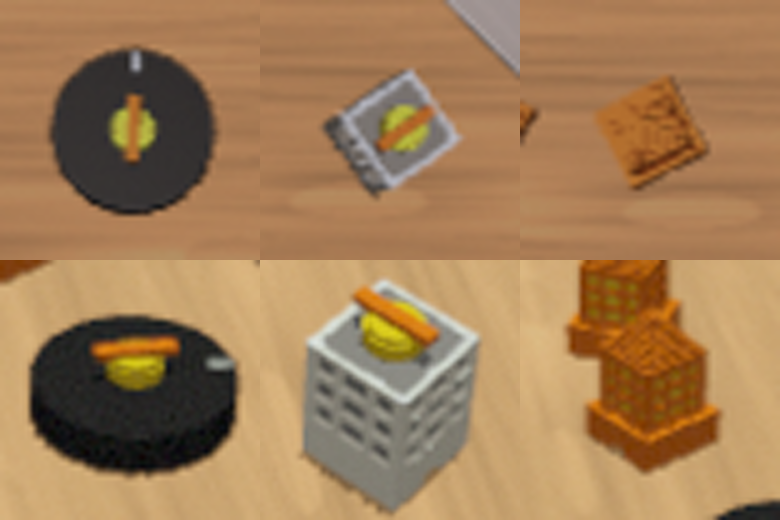

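The crops show the plinth's bar nearly along the white line, tilted slightly at the top, and the segment's bar running diagonally. The roof piece shows no visible x/y cue, so I'll find its slots by feel. Next I'll refine the angles and centres.

Run:
```python
from h import *
for n in("top","side"):
    im=np.load(f"{n}0.npz")["im"];P=np.load(f"{n}P.npy")
    hsv=cv2.cvtColor(im,cv2.COLOR_RGB2HSV);H,S,V=[hsv[...,i].astype(int) for i in range(3)]
    def fit(name,m,c,R,z):
        v,u=np.nonzero(m&(np.hypot(P[...,0]-c[0],P[...,1]-c[1])<R))
        X=onplane(n,np.c_[u,v],z)[:,:2];k=np.hypot(*(X-c).T)<R
        X=X[k];w,E=np.linalg.eigh(np.cov((X).T));a=np.arctan2(E[1,1],E[0,1])
        (b,wh,an)=cv2.minAreaRect(X.astype(np.float32))
        print(n,name,len(X),"mean",X.mean(0).round(1),"sd",np.sqrt(w).round(1),"pca ang",round((a+1.57)%np.pi-1.57,3),"rect",np.round(b,1),np.round(wh,1),round(np.radians(an),3))
    org=(S>150)&(H<=17)&(V>110)
    fit("pl bar",org,np.array([565,12.5]),28,41.5)
    fit("pl line",(V>120)&(S<60),np.array([611,11.6]),14,25)
    dark=(V<95)|org|((H>18)&(H<35)&(S>150))
    fit("pl disc",(V<80)&(P[...,2]>20) ,np.array([565,12.5]),62,25)
    fit("seg bar",org,np.array([518,-276.5]),28,86.5)
    Z=P[...,2]
    fit("seg top",(Z>66)&(Z<75)|org&(Z>75),np.array([518,-276.5]),42,70)
```

```text
top pl bar 24 mean [564.5  12.5] sd [ 2.1 14.1] pca ang -0.03 rect [563.9  13.2] [39.7  6.6] 0.007
top pl line 7 mean [610.2  11.4] sd [1.7 3.8] pca ang -0.138 rect [610.9  11.6] [10.1  3.3] 0.007
top pl disc 694 mean [562.3  12.5] sd [27.8 28.3] pca ang 1.153 rect [564.   11.3] [103.8 103.3] 0.009
top seg bar 27 mean [ 516.  -275.2] sd [ 2.1 11.6] pca ang -0.941 rect [ 516.1 -275. ] [ 7.  36.7] 0.623
top seg top 226 mean [ 517.2 -276.6] sd [17.3 17.5] pca ang -0.448 rect [ 517.  -277.1] [56.1 57.3] 0.614
side pl bar 42 mean [566.4  11.1] sd [ 3.4 13.3] pca ang -0.049 rect [566.5  11. ] [10.7 42.8] 1.519
side pl line 7 mean [612.9  12.4] sd [2.1 3.7] pca ang 0.026 rect [613.2  11.3] [ 4.6 10.6] 1.375
side pl disc 678 mean [562.    2.5] sd [28.1 29.5] pca ang -1.202 rect [564.    9.8] [111.5 104.7] 1.373
side seg bar 78 mean [ 518.1 -277.9] sd [ 2.9 13. ] pca ang -0.976 rect [ 517.8 -277.5] [11.1 42. ] 0.617
side seg top 533 mean [ 517.7 -280. ] sd [18.  18.1] pca ang -1.09 rect [ 517.8 -277. ] [59.9 61.1] 0.645
```

>>> drive_tool(
  deltas=[
    [-2.4, -3.08, 0, 0],
    [-2.4, -3.08, 0, 0],
    [-2.4, -3.08, 0, 0],
    [-2.4, -3.08, 0, 0],
    [-2.4, -3.08, 0, 0],
    [-2.4, -3.08, 0, 0],
    [-2.4, -3.08, 0, 0],
    [-2.4, -3.08, 0, 0],
    [-2.4, -3.08, 0, 0],
    [-2.4, -3.08, 0, 0],
    [-2.4, -3.08, 0, 0],
    [-2.4, -3.08, 0, 0],
  ],
  jaw=0,
)

```text
clock: 1.1
eef_pos: [350.1, 158.2, 248.3]
tcp_rot: [3.141, 0.0, 2.845]
contact_force: [-0.2, 0.9, 0.6]
opening: 1.005
```

>>> drive_tool(
  deltas=[
    [-2.4, -3.08, 0, 0],
    [-2.4, -3.08, 0, 0],
    [-2.4, -3.08, 0, 0],
    [-2.4, -3.08, 0, 0],
    [-2.4, -3.08, 0, 0],
    [-2.4, -3.08, 0, 0],
    [-2.4, -3.08, 0, 0],
    [-2.4, -3.08, 0, 0],
    [-2.4, -3.08, 0, 0],
    [-2.4, -3.08, 0, 0],
    [-2.4, -3.08, 0, 0],
    [-2.4, -3.08, 0, 0],
  ],
)

```text
clock: 2.1
eef_pos: [517.5, -279.7, 247.9]
tcp_rot: [3.141, -0.001, 2.844]
contact_force: [1.9, 0.7, 0.8]
opening: 1.004
```

>>> drive_tool(
  deltas=[
    [0, 0, 0.3, 0.11],
    [0, 0, 1, 0.11],
    [0, 0, 1, 0.11],
    [0, 0, 1, 0.11],
    [0, 0, 1, 0.11],
    [0, 0, 1, 0.107],
    [0, 0, 0.5, 0],
    [0, 0, 0, 0],
  ],
)

```text
clock: 2.77
eef_pos: [516.6, -277.2, 188.9]
tcp_rot: [-3.14, -0.002, 2.191]
contact_force: [0.0, 0.1, 0.4]
opening: 0.997
```

>>> drive_tool(
  deltas=[
    [0, 0.1, 1.5, 0],
    [0, 0, 3, 0],
    [0, 0, 3, 0],
    [0, 0, 3, 0],
    [0, 0, 2, 0],
    [0, 0, 1, 0],
    [0, 0, 0.6, 0],
    [0, 0, 0, 0],
  ],
)

```text
clock: 3.43
eef_pos: [518.2, -277.0, 48.9]
tcp_rot: [-3.141, -0.001, 2.189]
contact_force: [-0.0, -0.3, 0.7]
opening: 0.998
```

>>> drive_tool(
  deltas=[
    [0, 0, 0, 0],
    [0, 0, 0, 0],
    [0, 0, 0, 0],
    [0, 0, 0, 0],
    [0, 0, 0, 0],
    [0, 0, 0, 0],
    [0, 0, 0, 0],
    [0, 0, 0, 0],
  ],
  jaw=1,
  force=45,
)

```text
clock: 4.1
eef_pos: [519.3, -277.7, 50.9]
tcp_rot: [3.14, 0.002, 2.188]
contact_force: [-0.2, -0.1, 6.4]
opening: 0.653
```

>>> drive_tool(
  deltas=[
    [0, 0, -1, 0],
    [0, 0, -3, 0],
    [0, 0, -3, 0],
    [0, 0, -1, 0],
    [1.2, 1.2, 0, 0],
    [2.4, 2.4, 0, 0],
    [2.8, 2.8, 0, 0],
    [2.9, 2.9, 0, 0],
    [2.9, 2.9, 0, 0],
    [2.9, 2.9, 0, 0],
    [2.8, 2.8, 0, 0],
    [2.0, 1.8, 0, 0],
  ],
)

```text
clock: 5.1
eef_pos: [564.1, 2.4, 129.8]
tcp_rot: [3.141, 0.0, 2.189]
contact_force: [0.5, -0.4, -1.6]
opening: 0.649
```

>>> drive_tool(
  deltas=[
    [1.0, 0.9, 0, 0],
    [0, 0, 0, -0.1],
    [0, 0, 0, -0.12],
    [0, 0, 0, -0.12],
    [0, 0, 0, -0.12],
    [0, 0, 0, -0.12],
    [0, 0, 0, -0.12],
    [0, 0, 0, -0.12],
    [0, 0, 0, -0.092],
    [0, 0, 0, 0],
    [0, 0, 0, 0],
  ],
)

```text
clock: 6.02
eef_pos: [565.1, 12.1, 129.4]
tcp_rot: [-3.141, -0.0, 3.096]
contact_force: [-0.4, -0.8, -1.1]
opening: 0.653
```

```bash
cat > look.py <<'E'
from h import *
import sys
k=sys.argv[1];c=np.array([565,12.5])
zl,zh=float(sys.argv[2]),float(sys.argv[3])
s=r.sense();print(s["eef_pos"].round(1),s["tcp_rot"].round(3),s["contact_force"].round(1),s["wrist_torque"].round(2),round(s["clock"],2),s["qpos"].round(2))
for n in("side","top"):
    im,D=cams.grab_frame(n);np.savez(f"{n}{k}.npz",im=im,D=D)
    P=cloud(n,D);hsv=cv2.cvtColor(im,cv2.COLOR_RGB2HSV)
    m=(hsv[...,1]>150)&(hsv[...,0]<=17)&(hsv[...,2]>110)
    q=m&(np.hypot(P[...,0]-c[0],P[...,1]-c[1])<60)&(P[...,2]>zl)&(P[...,2]<zh)
    if q.sum()>4:
        (b,wh,a)=cv2.minAreaRect(P[q][:,:2].astype(np.float32));print(n,"orange",q.sum(),np.round(b,1),np.round(wh,1),round(np.radians(a),3),P[q].mean(0).round(1))
    if n=="side":
        cv2.imwrite(f"pics/{n}{k}.png",cv2.resize(im[100:260,240:440,::-1],(800,640),interpolation=cv2.INTER_CUBIC)[:600])
E
python3 look.py 1 20 60
```

```text
[565.1  12.1 129.4] [-3.141 -0.     3.096] [-0.4 -0.8 -1.1] [-0.03 -0.01 -0.03] 6.02 [ 0.02  0.4   1.86 -0.    0.88 -1.51]
side orange 48 [562.5  16.2] [34.5 38.7] 0.572 [566.   12.7  40.7]
```

View pics/side1.png

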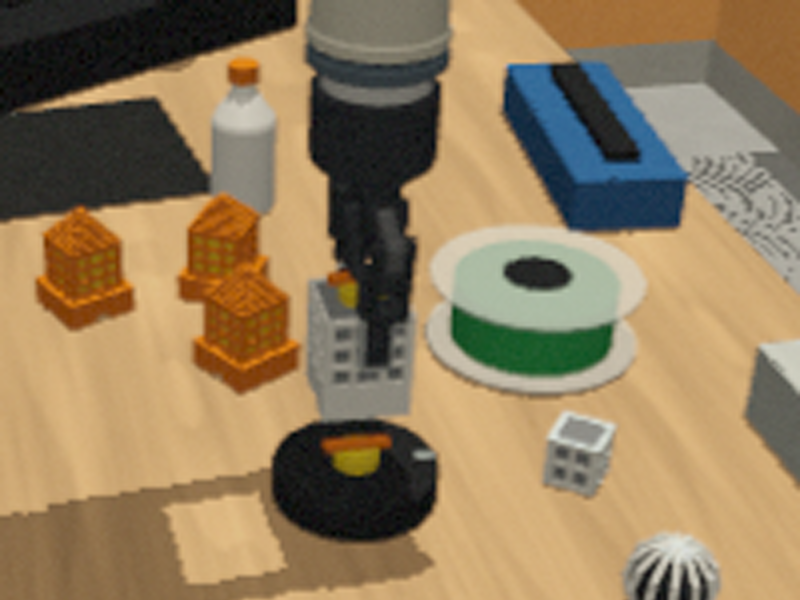

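The segment is held upright over the plinth at (360,360) in the crop, with its slots roughly in line with the bar at (355,443). I'm lowering it.

>>> drive_tool(
  deltas=[
    [-0.13, 0, 0.7, 0],
    [0, 0, 1, 0],
    [0, 0, 1, 0],
    [0, 0, 0.5, 0],
    [0, 0, 0.2, 0],
    [0, 0, 0.2, 0],
    [0, 0, 0.2, 0],
    [0, 0, 0, 0],
  ],
)

```text
clock: 6.78
eef_pos: [566.6, 12.5, 91.0]
tcp_rot: [-3.142, -0.0, 3.1]
contact_force: [-0.2, -0.3, -1.6]
opening: 0.649
```

>>> drive_tool(
  deltas=[
    [0, 0, 0.1, 0],
    [0, 0, 0.1, 0],
    [0, 0, 0.1, 0],
    [0, 0, 0, 0],
  ],
)

```text
clock: 7.12
eef_pos: [566.6, 12.5, 88.3]
tcp_rot: [-3.142, 0.0, 3.1]
contact_force: [0.0, -0.1, -2.0]
opening: 0.649
```

>>> drive_tool(
  deltas=[
    [0, 0, 0.2, 0],
    [0, 0, 0.2, 0],
    [0, 0, 0.2, 0],
    [0, 0, 0.1, 0],
    [0, 0, 0.1, 0],
    [0, 0, 0, 0],
    [0, 0, 0, 0],
  ],
)

```text
clock: 7.7
eef_pos: [566.6, 12.5, 80.2]
tcp_rot: [-3.142, -0.0, 3.1]
contact_force: [0.9, -0.7, -2.4]
opening: 0.653
```

>>> drive_tool(
  deltas=[
    [0, 0, 0.1, 0],
    [0, 0, 0.1, 0],
    [0, 0, 0, 0],
  ],
)

```text
clock: 7.95
eef_pos: [566.8, 12.5, 79.3]
tcp_rot: [-3.142, 0.0, 3.1]
contact_force: [-3.5, -0.1, 10.9]
opening: 0.646
```

It contacts at 79.3 mm, where 79.4 was predicted for fully sunk. Now the clockwise turn.

>>> drive_tool(
  deltas=[
    [0, 0, -0.06, 0],
    [0, 0, 0, 0.06],
    [0, 0, 0, 0.1],
    [0, 0, 0, 0.1],
  ],
)

```text
clock: 8.28
eef_pos: [567.3, 12.6, 79.4]
tcp_rot: [3.141, 0.001, 2.835]
contact_force: [0.2, -0.3, 3.5]
opening: 0.648
```

>>> drive_tool(
  deltas=[
    [0, 0, 0, 0.1],
    [0, 0, 0, 0.12],
    [0, 0, 0, 0.12],
    [0, 0, 0, 0.12],
    [0, 0, 0, 0.12],
    [0, 0, 0, 0.12],
    [0, 0, 0, 0.12],
    [0, 0, 0, 0.1],
    [0, 0, 0, 0.1],
    [0, 0, 0, 0.1],
    [0, 0, 0, 0.05],
    [0, 0, 0, 0],
  ],
)

```text
clock: 9.28
eef_pos: [567.1, 12.7, 79.3]
tcp_rot: [3.14, -0.0, 1.667]
contact_force: [-0.0, 0.7, 2.5]
opening: 0.65
```

```bash
python3 look.py 2 80 125
```

```text
[567.1  12.7  79.3] [ 3.14  -0.     1.667] [-0.   0.7  2.5] [ 0.09 -0.02 -0.02] 9.28 [ 0.02  0.48  1.88  0.    0.78 -0.08]
side orange 31 [567.6  12.4] [ 7.5 39.7] 0.043 [567.7  11.2 114.6]
```

>>> drive_tool(
  deltas=[
    [0, 0, 0.02, 0.04],
    [0, 0, 0, 0.04],
    [0, 0, 0, 0.04],
    [0, 0, 0, 0.04],
    [0, 0, 0, 0],
  ],
)

```text
clock: 9.8
eef_pos: [567.0, 12.1, 78.8]
tcp_rot: [3.141, 0.001, 1.51]
contact_force: [1.4, -2.1, -0.8]
opening: 0.654
```

```bash
python3 -c "
from h import *
s=r.sense();print(s['eef_pos'],s['tcp_rot'],s['contact_force'],s['wrist_torque'])"
```

```text
[566.98059888  12.06861363  78.76102717] [3.14082302e+00 7.23615978e-04 1.51032201e+00] [ 1.37853323 -2.08030716 -0.80797632] [-0.54774362 -0.27193761  0.02677813]
```

>>> drive_tool(
  deltas=[
    [0, 0, 0.1, 0.02],
    [0, 0, 0.1, 0.02],
    [0, 0, 0.1, 0],
    [0, 0, 0, 0],
  ],
)

```text
clock: 10.13
eef_pos: [566.7, 11.6, 75.9]
tcp_rot: [3.141, 0.001, 1.471]
contact_force: [-1.0, -7.2, 5.6]
opening: 0.648
```

>>> drive_tool(
  deltas=[
    [0, 0, 0.05, 0],
    [0, 0, 0.05, 0],
    [0, 0, 0, 0],
  ],
)

```text
clock: 10.38
eef_pos: [566.7, 11.6, 75.9]
tcp_rot: [3.141, 0.001, 1.471]
contact_force: [-4.7, -7.8, 16.9]
opening: 0.645
```

```bash
python3 look.py 3 80 125
```

```text
[566.7  11.6  75.9] [3.141e+00 1.000e-03 1.471e+00] [-4.7 -7.8 16.9] [-1.27  0.7  -0.1 ] 10.38 [ 0.02  0.48  1.89 -0.    0.77  0.12]
side orange 30 [567.5  11.6] [40.6  6.5] 1.478 [567.2   9.  111.2]
```

The segment is flush: TCP 75.9 as predicted, hard under 17 N, with the bar top at about 111. I'll release it and go to the roof piece.

>>> drive_tool(
  deltas=[
    [0, 0, -0.15, 0],
    [0, 0, 0, 0],
    [0, 0, 0, 0],
    [0, 0, 0, 0],
    [0, 0, 0, 0],
    [0, 0, 0, 0],
    [0, 0, 0, 0],
  ],
  jaw=0,
)

```text
clock: 11.07
eef_pos: [566.5, 12.6, 76.0]
tcp_rot: [-3.141, -0.0, 1.47]
contact_force: [0.3, -0.3, 0.8]
opening: 1.004
```

>>> drive_tool(
  deltas=[
    [0, 0, -1.5, 0],
    [0, 0, -3, 0],
    [0, 0, -3, 0],
    [0, 0, -3, 0],
    [0, 0, -3, 0],
    [1, -0.35, -0.5, 0],
    [3.2, -1.15, 0, 0],
    [3.6, -1.3, 0, 0],
    [3.6, -1.3, 0, 0],
    [3.2, -1.15, 0, 0],
    [1.7, -0.52, 0, 0],
    [0, 0, 0, -0.1],
  ],
)

```text
clock: 12.07
eef_pos: [524.4, 184.1, 215.7]
tcp_rot: [-3.141, -0.001, 1.571]
contact_force: [-0.0, -0.5, -0.1]
opening: 1.001
```

>>> drive_tool(
  deltas=[
    [0, 0, 0, -0.12],
    [0, 0, 0, -0.12],
    [0, 0, 0, -0.12],
    [0, 0, 0, -0.12],
    [0, 0, 0, -0.12],
    [0, 0, 0, -0.12],
    [0, 0, 0, -0.12],
    [0, 0, 0, -0.12],
    [0, 0, 0, -0.12],
    [0, 0, 0, -0.12],
    [0, 0, 0, -0.12],
    [0, 0, 0, -0.12],
  ],
)

```text
clock: 13.07
eef_pos: [525.3, 180.7, 215.6]
tcp_rot: [-3.141, -0.001, 3.016]
contact_force: [0.1, 0.1, 0.0]
opening: 1.0
```

>>> drive_tool(
  deltas=[
    [0, 0, 0, -0.12],
    [0, 0, 0, -0.12],
    [0, 0, 0, -0.12],
    [0, 0, 0, -0.12],
    [0, 0, 0, -0.12],
    [0, 0, 0, -0.016],
    [0, 0, 0, 0],
    [0, 0, 0, 0],
  ],
)

```text
clock: 13.73
eef_pos: [525.5, 180.6, 215.9]
tcp_rot: [3.142, -0.0, -2.661]
contact_force: [0.1, 0.1, 0.3]
opening: 1.004
```

```bash
python3 look.py 4 80 125
```

```text
[525.5 180.6 215.9] [ 3.142 -0.    -2.661] [0.1 0.1 0.3] [0.03 0.01 0.01] 13.73 [ 0.33  0.28  1.82  0.    1.05 -1.72]
side orange 29 [568.2  13. ] [46.8  7.7] 1.444 [567.3  11.8 111.2]
top orange 30 [565.2  13.9] [38.3  6.8] 1.489 [565.3  13.3 112.7]
```

View pics/side4.png

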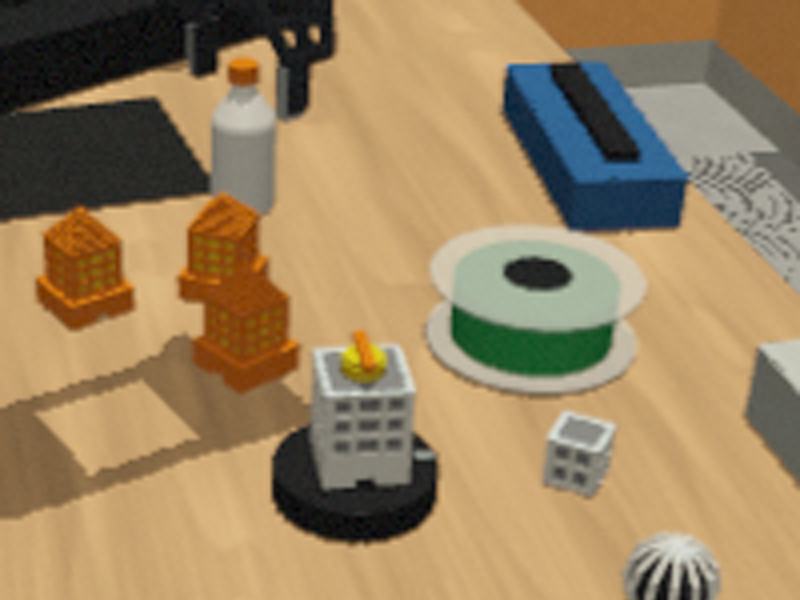

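The segment sits flush on the plinth at (362,420) in the crop, with no gap, and its bar is at (362,350). I'm descending on the roof piece's neck.

>>> drive_tool(
  deltas=[
    [0.05, -0.1, 1.5, 0],
    [0, 0, 3.5, 0],
    [0, 0, 3.5, 0],
    [0, 0, 3.5, 0],
    [0, 0, 3, 0],
    [0, 0, 1.5, 0],
    [0, 0, 0.7, 0],
    [0, 0, 0, 0],
  ],
)

```text
clock: 14.5
eef_pos: [524.8, 179.1, 42.7]
tcp_rot: [3.141, -0.003, -2.659]
contact_force: [1.0, 0.1, 0.3]
opening: 1.0
```

>>> drive_tool(
  deltas=[
    [0, 0, 0, 0],
    [0, 0, 0, 0],
    [0, 0, 0, 0],
    [0, 0, 0, 0],
    [0, 0, 0, 0],
    [0, 0, 0, 0],
    [0, 0, 0, 0],
    [0, 0, 0, 0],
    [0, 0, 0, 0],
    [0, 0, 0, 0],
  ],
  jaw=1,
  force=40,
)

```text
clock: 15.33
eef_pos: [526.7, 179.8, 45.7]
tcp_rot: [-3.141, 0.003, -2.658]
contact_force: [-0.0, -0.2, 7.8]
opening: 0.506
```

>>> drive_tool(
  deltas=[
    [0, 0, -1, 0],
    [0, 0, -3, 0],
    [0, 0, -3.5, 0],
    [0, 0, -3.5, 0],
    [0, 0, -3, 0.1],
    [0, 0, -0.5, 0.12],
    [0, 0, 0, 0.12],
    [0, 0, 0, 0.12],
    [0, 0, 0, 0.12],
    [0, 0, 0, 0],
    [0, 0, 0, 0],
  ],
)

```text
clock: 16.25
eef_pos: [525.6, 179.3, 189.9]
tcp_rot: [3.141, 0.001, 3.05]
contact_force: [0.4, -0.1, -0.7]
opening: 0.509
```

>>> drive_tool(
  deltas=[
    [-0.5, -1.5, 0, 0],
    [-1.1, -3.2, 0, 0],
    [-1.25, -3.6, 0, 0],
    [-1.25, -3.6, 0, 0],
    [-1.1, -3.2, 0, 0],
    [-0.45, -1.16, 0, 0],
    [0, 0, 0, 0],
    [0, 0, 0, 0],
    [0, 0, 0, 0],
  ],
)

```text
clock: 17.0
eef_pos: [566.0, 13.0, 189.2]
tcp_rot: [3.141, -0.0, 3.047]
contact_force: [0.6, 0.4, -0.7]
opening: 0.509
```

```bash
python3 look.py 5 95 125
```

```text
[566.   13.  189.2] [ 3.141 -0.     3.047] [ 0.6  0.4 -0.7] [ 0.04 -0.06  0.04] 17.0 [ 0.02  0.33  1.82  0.    1.   -1.46]
side orange 31 [568.2  11.8] [41.8  7.4] 1.488 [567.4  10.3 111.4]
```

View pics/side5.png

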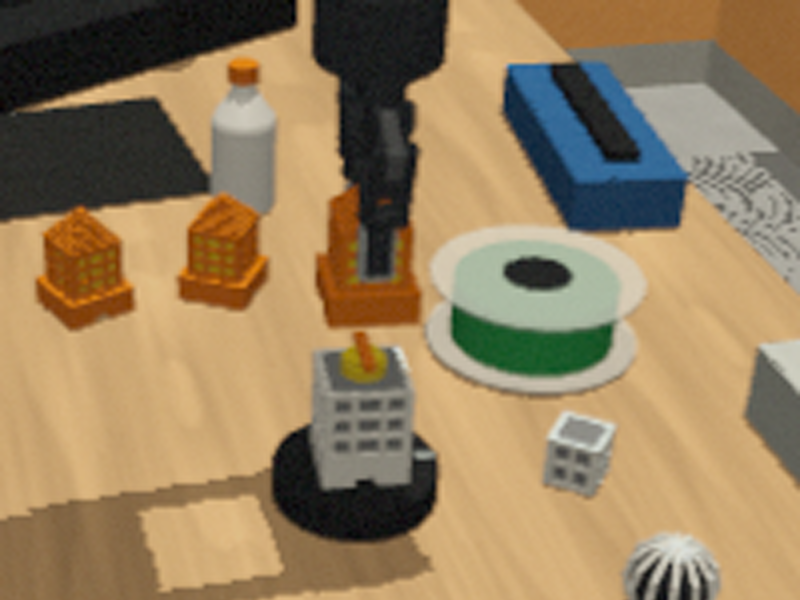

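The roof piece is held over the tower at (370,270). The face toward the camera shows no slot notch at its lower edge, while the locked segment's slot face does show one at (370,484). So the slots should lie across the bar, and I'll turn a further quarter clockwise before lowering.

>>> drive_tool(
  deltas=[
    [0, 0, 0, 0.1],
    [0, 0, 0, 0.12],
    [0, 0, 0, 0.12],
    [0, 0, 0, 0.12],
    [0, 0, 0, 0.12],
    [0, 0, 0, 0.12],
    [0, 0, 0, 0.12],
    [0, 0, 0, 0.12],
    [0, 0, 0, 0.12],
    [0, 0, 0, 0.12],
    [0, 0, 0, 0.12],
    [0, 0, 0, 0.12],
  ],
)

```text
clock: 18.1
eef_pos: [566.1, 13.4, 189.2]
tcp_rot: [-3.141, -0.0, 1.622]
contact_force: [0.7, -0.2, -1.0]
opening: 0.508
```

>>> drive_tool(
  deltas=[
    [0, 0, 0, 0.12],
    [0, 0, 0, 0.036],
    [-0.15, 0, 0, 0],
    [0, 0, 1, 0],
    [0, 0, 1, 0],
    [0, 0, 0.4, 0],
    [0, 0, 0, 0],
    [0, 0, 0, 0],
  ],
)

```text
clock: 18.77
eef_pos: [565.8, 10.7, 164.4]
tcp_rot: [-3.14, 0.0, 1.47]
contact_force: [0.5, -0.7, -1.7]
opening: 0.507
```

```bash
python3 look.py 6 95 125
```

```text
[565.8  10.7 164.4] [-3.14  0.    1.47] [ 0.5 -0.7 -1.7] [ 0.04  0.02 -0.01] 18.77 [0.02 0.36 1.84 0.   0.95 0.12]
side orange 48 [565.1   2.8] [47.9 52.9] 1.467 [558.5 -10.  119.7]
```

View pics/side6.png

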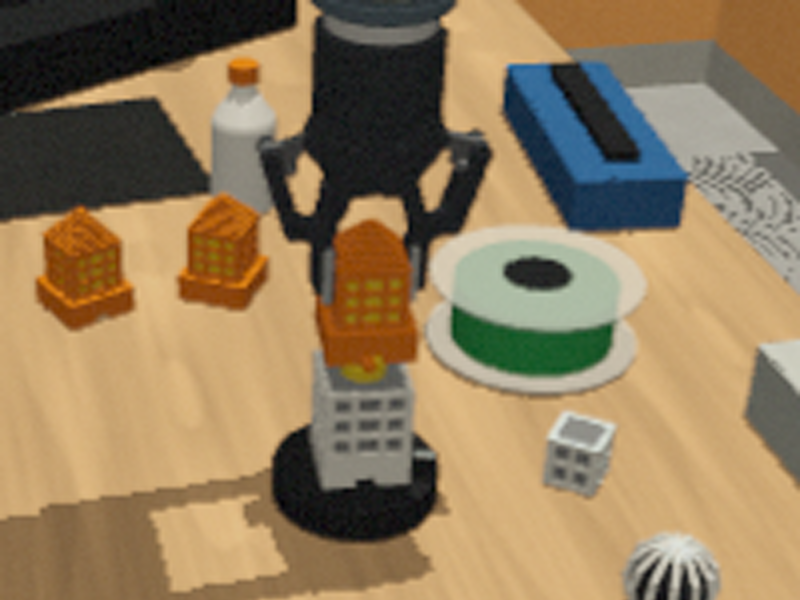

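The roof piece is now just above the segment's stub, and a notch seems to be over the bar end at (370,360). I'm lowering it gently to feel.

>>> drive_tool(
  deltas=[
    [0.06, 0, 0.3, 0],
    [0, 0, 0.2, 0],
    [0, 0, 0.1, 0],
    [0, 0, 0.1, 0],
    [0, 0, 0.08, 0],
    [0, 0, 0.08, 0],
    [0, 0, 0, 0],
  ],
)

```text
clock: 19.45
eef_pos: [566.2, 11.2, 156.5]
tcp_rot: [-3.141, 0.0, 1.47]
contact_force: [-0.6, -0.4, -0.7]
opening: 0.507
```

>>> drive_tool(
  deltas=[
    [0, 0, 0.1, 0],
    [0, 0, 0, 0],
  ],
)

```text
clock: 19.62
eef_pos: [566.2, 11.2, 155.5]
tcp_rot: [-3.142, 0.0, 1.47]
contact_force: [0.9, 0.7, -0.3]
opening: 0.508
```

Below the 157.2 mm rest height with no force, so it is entering.

>>> drive_tool(
  deltas=[
    [0, 0, 0.1, 0],
    [0, 0, 0.1, 0],
    [0, 0, 0.1, 0],
    [0, 0, 0.1, 0],
    [0, 0, 0, 0],
  ],
)

```text
clock: 20.03
eef_pos: [566.1, 11.2, 151.3]
tcp_rot: [-3.141, 0.0, 1.47]
contact_force: [0.2, 0.1, -1.0]
opening: 0.508
```

>>> drive_tool(
  deltas=[
    [0, 0, 0.2, 0],
    [0, 0, 0.2, 0],
    [0, 0, 0.1, 0],
    [0, 0, 0.1, 0],
    [0, 0, 0.06, 0],
    [0, 0, 0, 0],
  ],
)

```text
clock: 20.53
eef_pos: [566.2, 11.2, 144.8]
tcp_rot: [-3.141, 0.0, 1.47]
contact_force: [0.2, 0.3, -1.4]
opening: 0.506
```

>>> drive_tool(
  deltas=[
    [0, 0, 0.07, 0],
    [0, 0, 0.07, 0],
    [0, 0, 0, 0],
  ],
)

```text
clock: 20.78
eef_pos: [566.5, 11.4, 144.2]
tcp_rot: [3.141, -0.0, 1.47]
contact_force: [-2.8, 2.0, 5.7]
opening: 0.509
```

Fully sunk at 144.2, as predicted. Now the lock turn.

>>> drive_tool(
  deltas=[
    [0, 0, -0.03, 0.06],
    [0, 0, 0, 0.1],
    [0, 0, 0, 0.1],
    [0, 0, 0, 0.12],
    [0, 0, 0, 0.12],
    [0, 0, 0, 0.12],
    [0, 0, 0, 0.12],
    [0, 0, 0, 0.12],
    [0, 0, 0, 0.12],
    [0, 0, 0, 0.12],
    [0, 0, 0, 0.12],
    [0, 0, 0, 0.1],
  ],
)

```text
clock: 21.78
eef_pos: [566.4, 11.2, 144.2]
tcp_rot: [3.141, -0.0, 0.144]
contact_force: [-0.6, 0.1, 2.3]
opening: 0.509
```

>>> drive_tool(
  deltas=[
    [0, 0, 0, 0.1],
    [0, 0, 0, 0.05],
    [0, 0, 0.02, 0.04],
    [0, 0, 0, 0.04],
    [0, 0, 0, 0.04],
    [0, 0, 0, 0],
  ],
)

```text
clock: 22.28
eef_pos: [566.3, 11.2, 143.8]
tcp_rot: [3.142, -0.0, -0.122]
contact_force: [0.6, 0.1, -0.1]
opening: 0.511
```

>>> drive_tool(
  deltas=[
    [0, 0, 0.1, 0.02],
    [0, 0, 0.1, 0.02],
    [0, 0, 0.1, 0],
    [0, 0, 0.06, 0],
    [0, 0, 0, 0],
  ],
)

```text
clock: 22.7
eef_pos: [566.7, 11.2, 140.7]
tcp_rot: [-3.141, -0.001, -0.16]
contact_force: [-0.5, -0.7, 5.9]
opening: 0.505
```

>>> drive_tool(
  deltas=[
    [0, 0, 0.05, 0],
    [0, 0, 0, 0],
    [0, 0, 0, 0],
  ],
)

```text
clock: 22.95
eef_pos: [566.8, 11.2, 140.7]
tcp_rot: [-3.141, -0.001, -0.16]
contact_force: [-1.8, -0.2, 10.7]
opening: 0.507
```

It sits flush at 140.7 and firm under 10.7 N. Releasing and retreating.

>>> drive_tool(
  deltas=[
    [0, 0, -0.12, 0],
    [0, 0, 0, 0],
    [0, 0, 0, 0],
    [0, 0, 0, 0],
    [0, 0, 0, 0],
    [0, 0, 0, 0],
    [0, 0, 0, 0],
    [0, 0, 0, 0],
  ],
  jaw=0,
)

```text
clock: 23.62
eef_pos: [566.2, 11.2, 140.7]
tcp_rot: [3.142, 0.0, -0.16]
contact_force: [-0.7, -0.3, -0.5]
opening: 1.0
```

>>> drive_tool(
  deltas=[
    [0, 0, -1, 0],
    [0, 0, -2.5, 0],
    [0, 0, -3, 0],
    [0, 0, -3, 0],
    [0, 0, -3, 0],
    [-2, 0, -1, 0],
    [-3, 0, 0, 0],
    [-3, 0, 0, 0],
    [-3, 0, 0, 0],
    [-2, 0, 0, 0],
    [0, 0, 0, 0],
    [0, 0, 0, 0],
  ],
)

```text
clock: 24.62
eef_pos: [437.6, 32.1, 276.8]
tcp_rot: [-3.141, -0.002, -0.16]
contact_force: [0.2, -0.8, 0.8]
opening: 1.001
```

```bash
python3 look.py 7 100 200
python3 - <<'E'
from h import *
for n in("side","top"):
    im=np.load(f"{n}7.npz");P=cloud(n,im["D"]);q=np.hypot(P[...,0]-566,P[...,1]-12)<45
    z=P[q][:,2];print(n,np.nanpercentile(z,[50,90,99,100]).round(1))
E
```

```text
[437.6  32.1 276.8] [-3.141e+00 -2.000e-03 -1.600e-01] [ 0.2 -0.8  0.8] [-0.01 -0.04 -0.01] 24.62 [ 0.07  0.02  1.98 -0.    1.14  1.8 ]
side orange 618 [567.8   9.5] [61.  56.1] 1.409 [562.8  -4.8 136.9]
top orange 313 [565.5   9.6] [55.  55.9] 1.414 [561.7  10.  149.4]
side [ 92.5 158.8 174.3 178.5]
top [117.3 168.2 178.4 183.9]
```

View pics/side7.png

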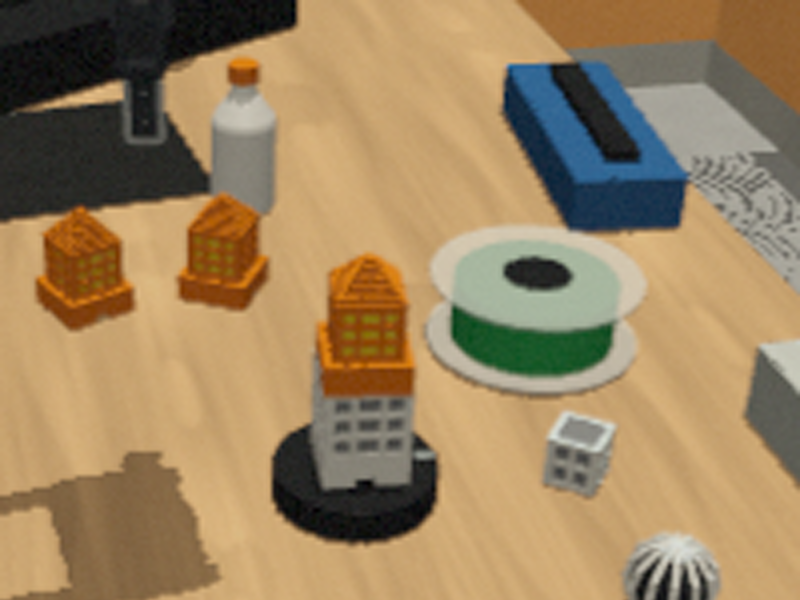

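The tower stands complete at (365,390) in the crop with both joints flush, and the gripper is clear. The top reads about 177 mm, as expected (25+70+82). I'm handing it in.

```bash
python3 -c "
from rig import job
print(job.sign_off())"
```

```text
the job is handed in; nothing more can be done
None
```

The tower is rebuilt, released and handed in at about 25 s of the 72 s. The sign-off itself reports no verdict.

- **Segment:** It sank over the plinth's bar and turned about 1.63 rad clockwise. It then dropped the last 3.5 mm and stayed flush and firm under a 17 N push.
- **Roof piece:** I took the rightmost of the loose ones on the table. The similar orange print farther right, on a printer, I left out because it isn't loose on the table. Its slot direction wasn't known for certain from the pictures. A quarter turn before lowering let it sink as predicted, and it locked the same way (1.63 rad, firm under 11 N).
- **Last checks:** The tower top reads about 177 mm, which matches 25 + 70 + 82, though the highest noisy depth readings were 178.5 mm (side) and 184 mm (top). No gaps show at either joint, and the gripper is open and clear.
- **Other items:** The spool, cube, wire ball, glue bottle and two of the spare roof pieces looked undisturbed in the last side crop. I did not check the rest again: the vase and scraper were outside that view, but the arm's path stayed clear of them.

No check failed. The two cameras differed by about 2 mm on positions, within their stated calibration.

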